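Hold the paint box lid on its hinge

TASK

The lid of the wooden paint box has come off and is lying on the little sketchbook. Pick it up by its handle and set it on the box so that its hinge knuckle drops between the two knuckles on the box, then press it down against the spring pins until the lid sits level on the rim and the knuckle holes line up for the hinge pin. Finish holding it like that, pressed down and lined up, with the gripper still on the lid; do not put the pin in, and leave the pin, the cup and the tub where they are.

Things in the scene. Friction and masses are not known exactly. Their poses are not given: they have to be found in the camera images.
- box: Open wooden paint box, 150 x 180 mm (its x, y), 55 mm high, fixed to the table. Origin at the centre of its underside; z up. Its +x side (away from the robot) carries two brass knuckles, tubes along y, 16 mm outer and 9 mm hole diameter, each from 23 to 53 mm either side of the middle (46 mm gap). Their axis is 87 mm from the box's centre, at rim height, 12 mm off the wall.
- pin0 (a joint): One of four like spring pins, 8 mm thick, standing 5 mm proud of the rim at its corners (60 mm in x, 75 mm in y from the centre). 0 = out, 0.005 m = pushed in level with the rim. Each pushes up 1.2 N when out, 2.3 N when in, so together they carry the lid 5 mm above the rim until it is pressed down with about 7 N more.
- box_axis (a point): On the box: the midpoint of the gap between its two knuckles, on the axis of their holes, 55 mm above the table (rim height). Axes as the box: y along the hinge holes, x away from the box, z up.
- lid_axis (a point): On the lid: centre of the hole of its one brass knuckle, a tube along y 40 mm long, 16 mm outer, 9 mm hole, at the middle of the lid's +x edge, 87 mm from the lid's centre, level with the lid's underside (the knuckle reaches 8 mm below it). Axes as the lid: y along the hole, z up. With the lid seated and lined up it coincides with box_axis, axes too.
- lid_grip (a point): Centre of the lid's handle bar. The lid: loose wooden plate 150 x 180 mm (x, y), 8 mm thick, 0.2 to 0.33 kg, first lying flat on the sketchbook. The dark wooden bar, 20 mm wide (x), 90 mm long (y), 24 mm high, stands on two end posts over the lid's centre, with 20 mm free under it. This point is 40 mm above the lid's underside. Axes as the lid.
- pad: Black pocket sketchbook, 105 x 148 x 22 mm, fixed, origin at the centre of its underside; the lid starts on it.
- hinge_pin: Loose steel hinge pin with a bent end, 5 mm thick, 115 mm long along y, lying flat on the table at the far side; leave it. Origin near its middle, on the table.
- cup: Black cup, 76 mm across, 90 mm high, standing loose at the far left; leave it. Origin at the centre of its underside.
- tub: White tub, 72 mm across, 60 mm high, standing loose at the far right; leave it. Origin at the centre of its underside.
Things that resemble listed ones, but are neither listed nor needed, are in the scene too. What is shaped like the part that bears lid_axis but turquoise is not meant. What is shaped like the box but purple is not meant.

How it is judged:
By the outcome, as a careful person would: the job done as asked, in the order asked, and still so for the second after the job is handed in, while the arm keeps its last pose, push and grip.
It also fails if it takes over 40 s, if anything falls off the work surface, if the arm or the gripper's body presses on something with over 40 N, if the wrist force passes 120 N, or if a joint passes its speed limit or range.

ROBOT

A 6-joint arm with a two-finger parallel gripper is mounted at the origin on the work surface. World frame = base frame: x ahead of the robot, y to its left, z up, the work surface at z = 0. Lengths are in m, angles in degrees, forces in N, time in s.
With the tool pointing down it reaches from about 0.375 to 0.9 m from the base axis. Payload 3.1 kg.
Tool frame: the origin (TCP) lies on the centre line of the jaws, within the pads' length; the fingertips stand 25 mm ahead of it and the grasp point (between the pads) lies 6 mm ahead of it; z points along the fingers, y is the line along which they close (so a half turn about z gives the same grasp; the last joint's range is limited). The gripper opens to 87 mm and grips with 3 to 60 N. Pads are 19 mm wide; open, the fingers measure 117 mm over their backs; the gripper's body (75 mm by 190 mm) begins 51 mm behind the grasp point.
Start: joints at [60.705, 30.224, 82.088, -0, 67.689, -10.227], TCP at [0.204, 0.591, 0.248] pointing down, gripper open.
Joint ranges: [-176.69, 176.69], [-43.24, 126.21], [12.49, 139.97], [-82, 262], [0, 151.66], [-163.58, 163.58]. Speed limits (degrees/s): [159.86, 159.86, 180, 180, 180, 180].

INTERFACE

Orientations are given as a 3x3 rotation matrix whose columns are the frame's x, y, z axes.
In Python, from rig import * gives the robot as it stands.
- The arm moves only by the tool step_arm, never from a script. Its argument "steps" is a list of rows, each a list of 7 numbers: the shift along the tool's x, y, z normalised to -1 to 1, where 1 is 0.3 m, then the turn, a rotation vector about the tool's x, y, z normalised to -1 to 1, where 1 is 45 degrees, then the gripper's target within -1 to 1 (shut at 1, half-way at 0, fully open at -1). A call has 1 to 8 rows; each row is the pose to reach, as a shift and turn from the pose commanded when the call began, along the tool's axes at that moment; what a row does not reach only later rows make up. A row lasts 1/12 s, in which the tool goes at most 41.7 mm and 7.16 degrees, less where a joint would pass 70% of its speed; a pose out of reach is approached as far as the arm can. A call with a number of a shift or a turn outside -1 to 1 is refused whole. A call with a gripper value outside its range is refused whole. The fingers move at their own pace and stop on an object; the grip force is fixed at half the most. Time passes only in rows, so rows that repeat a pose let the fingers close. It gives the time, the measured TCP pose, the force, the opening and the grip force at its end, in the units of the state.
- read_state(): the state, without advancing time (a new reading comes with each control period).
- capture(name): name is "scene" or "top"; returns a dict with "image" (480x640x3 uint8, red, green, blue), "vertical_fov" (degrees; the focal length in pixels is half the picture's height over the tangent of half this angle, whatever the lens; pixels are square), "cx", "cy" (the principal point, pixels), "world_from_camera" (4x4, takes a point from camera to world coordinates). Camera axes: x right, y down, z forward; pixel columns grow to the right and rows downward; lengths in m; the calibration is good to about 2 mm. A picture is of the moment at which its call begins. There is no depth.
- hand_in(): hands the job in; it is judged then, once.
The state is a dict: "time_s": time; "joint_positions": joint angles; "qvel": joint speeds; "tau": joint torques, N m; "position": TCP position; "tcp_rot": TCP orientation; "force": force on the tool from outside, world axes, zero at the start; "moment": the same for the moment, N m; "opening": opening from 0.0 (shut) to 1.0 (fully open); "grasp_force": force on a finger pad.
Only numpy, scipy, OpenCV 4.12 (cv2) and the standard library are available. Lean on these libraries where they do the work, as an engineer would, in place of code of your own. Each camera call takes 0.05 s, during which the arm holds its last target. There are 200 camera calls.

## Working session

There is one attempt and no reset: what is moved stays moved. The work goes in short steps, Python scripts to look and compute and a tool call to move; the robot and the scene stay as the last step left them, time stands still between calls to the robot, and variables do not carry over. Pictures are saved under pics/ and viewed, at most 10 in all, crops included, and the job is handed in when it is done.

Besides the shell and the picture viewer there is one more tool, called after ">>>" as name([rows], argument=value, ...), one row to a line, values as JSON. step_arm: Moves the arm, as the interface text tells. Scaled input: -1 to 1 covers 0.3 m each way for a shift and 45 degrees each way for a turn. Its arguments: {"type":"object","properties":{"steps":{"type":"array"}},"required":["steps"]}

```bash
mkdir -p pics
python3 - <<'E'
from rig import *
import cv2,pickle
for n in("scene","top"):
    c=capture(n); cv2.imwrite(f"pics/{n}0.png",c["image"][:,:,::-1]); pickle.dump(c,open(f"{n}0.pkl","wb"))
    print(n,c["vertical_fov"],c["cx"],c["cy"],c["world_from_camera"].round(4).tolist())
s=read_state(); print(s)
E
```

```text
scene 51.26630113011079 321.254647192414 231.24871264276365 [[-0.022, 0.792, -0.6101, 1.1607], [0.9997, 0.0097, -0.0235, 0.0542], [-0.0127, -0.6104, -0.792, 0.9129], [0.0, 0.0, 0.0, 1.0]]
top 54.73931564815808 318.53689593814977 246.75857844766162 [[-0.0206, -0.9945, 0.1024, 0.3651], [-0.9997, 0.0222, 0.0138, 0.0115], [-0.016, -0.1021, -0.9946, 1.135], [0.0, 0.0, 0.0, 1.0]]
{'time_s': 0.1, 'joint_positions': array([ 6.07038253e+01,  3.02736506e+01,  8.21496105e+01,  5.17523570e-05,
        6.76894174e+01, -1.02275655e+01]), 'qvel': array([-0.1134321 , -0.15477009, -0.05881467, -0.02315454,  0.05286406,
       -0.05206618]), 'tau': array([-4.94964643e-04, -4.40988743e+01, -1.77149534e+01,  6.34148740e-02,
        5.33806044e-02, -2.68686244e-05]), 'position': array([0.20385602, 0.59016792, 0.24666618]), 'tcp_rot': array([[-9.45127763e-01,  3.26699531e-01, -9.63037856e-04],
       [ 3.26700763e-01,  9.45126273e-01, -1.71467405e-03],
       [ 3.50009172e-04, -1.93521125e-03, -9.99998066e-01]]), 'force': array([ 0.33837439,  0.29120578, -0.10551641]), 'moment': array([-0.04243536, -0.0066317 , -0.01203255]), 'grasp_force': 0.0, 'opening': 1.0021312330159455}
```

View pics/scene0.png

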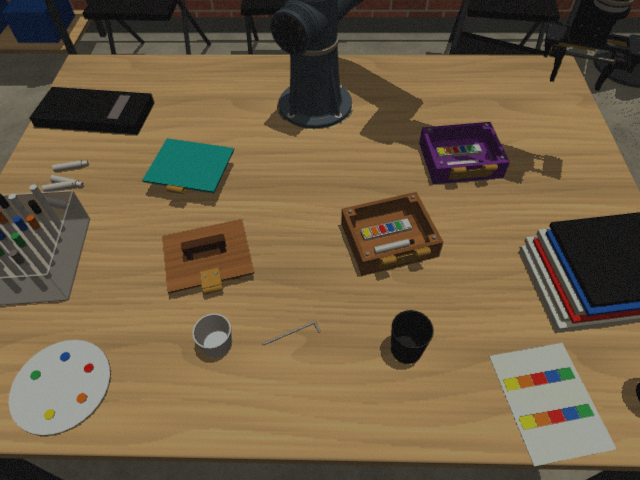

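View pics/top0.png

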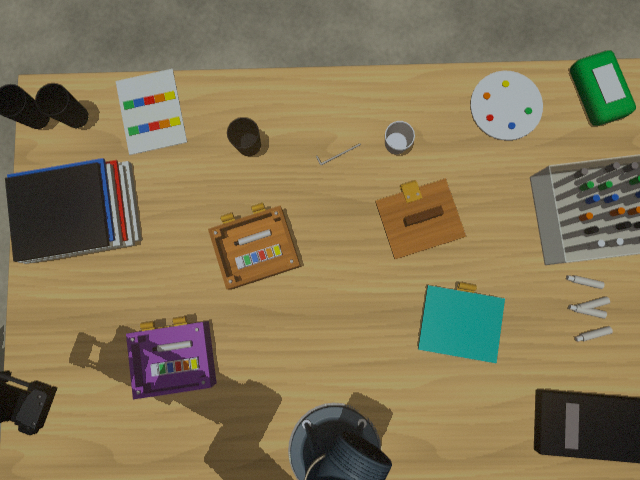

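Candidates: the lid is either the wooden plate with handle and brass knuckle (top 420,217) or the turquoise plate (462,323). The box is either the brown one (255,247) or the purple one (170,360). The wooden lid and brown box fit, since turquoise and purple are excluded. I'll confirm with an enlarged crop.

Run:
```python
import cv2,numpy as np
t=cv2.imread("pics/top0.png");s=cv2.imread("pics/scene0.png")
def cr(im,x,y,k=4):return cv2.resize(im[y:y+75,x:x+100] if 0 else im[y:y+100,x:x+133],(400,300),interpolation=cv2.INTER_CUBIC)
a=np.vstack([np.hstack([cr(t,355,168),cr(t,188,197)]),np.hstack([cr(s,142,208),cr(s,325,184)])])
a=cv2.convertScaleAbs(a,alpha=1.5,beta=10)
cv2.imwrite("pics/c1.png",a)
```

```text
(no output)
```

View pics/c1.png

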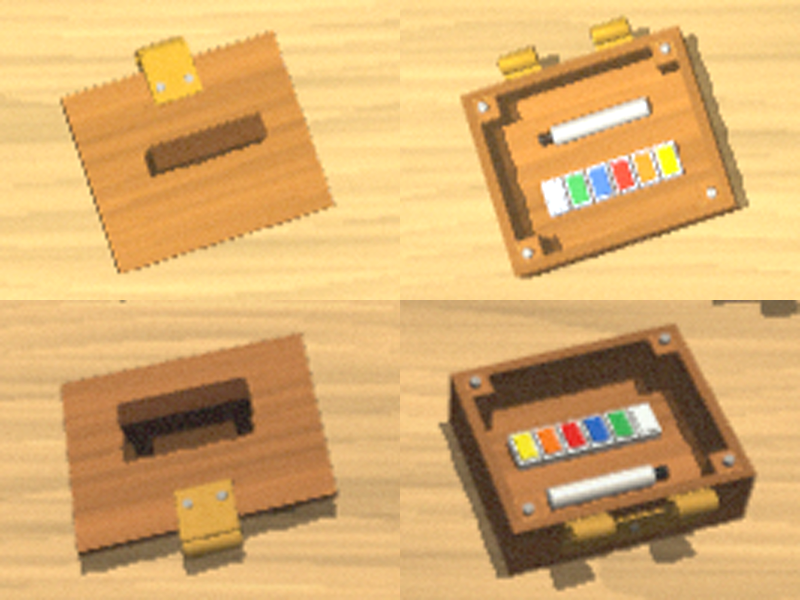

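The crops confirm it. The wooden lid with handle and brass knuckle is in the left column, and the brown box with two brass knuckles and four pins is in the right. Next I fit both poses.

```bash
cat > fit.py <<'E'
import numpy as np,pickle
from scipy.optimize import least_squares
C={n:pickle.load(open(n+"0.pkl","rb")) for n in("scene","top")}
def proj(n,P):
    c=C[n];W=c["world_from_camera"];f=240/np.tan(np.radians(c["vertical_fov"]/2))
    q=(np.asarray(P)-W[:3,3])@W[:3,:3]
    return q[:,:2]/q[:,2:]*f+[c["cx"],c["cy"]]
def crop(p,x,y):  # 3x crop pixel -> image pixel
    p=np.asarray(p,float); return (p+.5)/[400/133,3]-.5+[x,y]
def rz(a):c,s=np.cos(a),np.sin(a);return np.array([[c,-s,0],[s,c,0],[0,0,1]])
def fit(obs,x0,freez=False):
    "obs: list of (cam, local pts, pixels); x,y,yaw(,z)"
    def r(v):
        return np.concatenate([(proj(n,np.asarray(L)@rz(v[2]).T+[v[0],v[1],v[3] if freez else 0])-px).ravel() for n,L,px in obs])
    s=least_squares(r,x0,loss="soft_l1");return s.x,r(s.x)
E
python3 - <<'E'
from fit import *
R=lambda a,b,z:[[a,b,z],[a,-b,z],[-a,-b,z],[-a,b,z]]   # far-left, far-right, near-right, near-left (box frame)
bt=("top",R(.075,.09,.055),crop([[62,97],[279,28],[338,205],[123,276]],188,197))
bp=("top",R(.06,.075,.060),crop([[83,106],[264,48],[311,193],[127,253]],188,197))
# scene view: +x toward the camera (down), +y to the right
bs=("scene",R(.06,.075,.060),crop([[328,160],[128,210],[75,82],[264,39]],325,184))
bs2=("scene",R(.075,.09,.055)[2:],crop([[50,75],[277,25]],325,184))
lt=("top",R(.075,.09,.030),crop([[62,98],[274,33],[333,207],[120,272]],355,168))
ls=("scene",R(.075,.09,.030),crop([[336,191],[78,247],[62,84],[302,35]],142,208))
for nm,obs in(("box",[bt,bp,bs,bs2]),("boxtop",[bt,bp]),("boxscene",[bs,bs2]),("lid",[lt,ls]),("lidtop",[lt]),("lidscene",[ls])):
    v,r=fit(obs,[.55,0,.25]); print(nm,v[:2].round(4),np.degrees(v[2]).round(2),"rms",np.sqrt((r**2).mean()).round(2),r.round(1))
E
```

```text
box [0.4803 0.1794] 16.91 rms 0.64 [-0.6 -0.6 -0.2 -1.2 -0.4 -0.1 -2.5  0.3 -0.2  0.1  0.4 -0.3  0.3 -0.3
  0.  -0.2  0.1 -0.1 -0.3 -0.7 -0.2 -0.5  0.1 -0.4 -0.4 -0.2 -0.9 -0.3]
boxtop [0.4796 0.1788] 16.98 rms 0.68 [-0.4 -0.3 -0.  -1.  -0.1  0.1 -2.2  0.6  0.   0.4  0.6 -0.1  0.6 -0.1
  0.3  0.1]
boxscene [0.4814 0.1799] 16.9 rms 0.27 [ 0.4  0.3 -0.1 -0.3  0.1 -0.1  0.3 -0.  -0.1  0.1 -0.6  0. ]
lid [ 0.5423 -0.2189] 16.01 rms 0.57 [-0.4 -0.4 -0.  -0.5  0.7  0.1 -0.3  0.8  0.3  0.3 -0.5  1.  -0.1 -0.8
  0.1 -1.1]
lidtop [ 0.5423 -0.219 ] 15.91 rms 0.46 [-0.3 -0.4  0.1 -0.5  0.7  0.2 -0.3  0.7]
lidscene [ 0.5424 -0.2188] 16.14 rms 0.66 [ 0.4  0.3 -0.4  1.2 -0.1 -0.7  0.1 -1.1]
```

```bash
cat > go.py <<'E'
import sys,numpy as np
from rig import *
from scipy.spatial.transform import Rotation as Ro
def show(x,y,z,yaw):
    "norm. shift/turn from the measured pose to tool-down pose with tool y at yaw (deg)"
    s=read_state();R=s["tcp_rot"];a=np.radians(yaw)
    Y=np.array([np.cos(a),np.sin(a),0]);Z=np.array([0,0,-1.]);G=np.c_[np.cross(Y,Z),Y,Z]
    d=R.T@(np.array([x,y,z])-s["position"])/.3;w=Ro.from_matrix(R.T@G).as_rotvec(degrees=True)/45
    print("t",round(s["time_s"],2),"pos",s["position"].round(4),"yaw",np.degrees(np.arctan2(R[1,1],R[0,1])).round(2),"F",s["force"].round(2),"M",s["moment"].round(2),"open",round(s["opening"],3),"grip",round(s["grasp_force"],1))
    print("shift",d.round(4),"turn",w.round(4))
if __name__=="__main__":show(*map(float,sys.argv[1:5]))
E
python3 go.py .5423 -.2189 .15 16.0
```

```text
t 0.1 pos [0.2039 0.5902 0.2467] yaw 70.93 F [ 0.34  0.29 -0.11] M [-0.04 -0.01 -0.01] open 1.002 grip 0.0
shift [-1.9474 -2.1797  0.3258] turn [-2.5000e-03  8.0000e-04  1.2207e+00]
```

>>> step_arm([
  [-0.65,-0.73,0,0,0,0.61,-1],
  [-0.65,-0.73,0,0,0,0.61,-1],
  [-0.65,-0.73,0,0,0,0.61,-1],
  [-0.65,-0.73,0,0,0,0.61,-1],
  [-0.65,-0.73,0,0,0,0.61,-1],
  [-0.65,-0.73,0,0,0,0.61,-1],
  [-0.65,-0.73,0,0,0,0.61,-1],
  [-0.65,-0.73,0,0,0,0.61,-1],
])

```text
time_s: 0.77
position: [0.3184, 0.3145, 0.2472]
tcp_rot: [[-0.684, 0.73, -0.001], [0.73, 0.684, -0.004], [-0.002, -0.003, -1.0]]
force: [-0.6, 0.4, 0.2]
opening: 1.002
grasp_force: 0.0
```

```bash
python3 go.py .5423 -.2189 .15 16.0
```

```text
t 0.77 pos [0.3184 0.3145 0.2472] yaw 43.13 F [-0.61  0.43  0.21] M [ 0.03 -0.01  0.  ] open 1.002 grip 0.0
shift [-1.807  -0.6697  0.3301] turn [-0.0035  0.0037  0.6028]
```

>>> step_arm([
  [-0.9,-0.33,0,0,0,0.3,-1],
  [-0.9,-0.33,0,0,0,0.3,-1],
  [-0.9,-0.33,0,0,0,0.3,-1],
  [-0.9,-0.33,0,0,0,0.3,-1],
  [-0.9,-0.33,0,0,0,0.3,-1],
  [-0.9,-0.33,0,0,0,0.3,-1],
  [-0.9,-0.33,0,0,0,0.3,-1],
  [-0.9,-0.33,0,0,0,0.3,-1],
])

```text
time_s: 1.43
position: [0.4352, 0.0506, 0.2479]
tcp_rot: [[-0.494, 0.869, 0.005], [0.869, 0.494, -0.003], [-0.005, 0.003, -1.0]]
force: [0.5, 0.9, 0.1]
opening: 0.999
grasp_force: 0.0
```

```bash
python3 go.py .5423 -.2189 .15 16.0
```

```text
t 1.43 pos [0.4352 0.0506 0.2479] yaw 29.6 F [0.55 0.93 0.07] M [-0.03  0.02 -0.06] open 0.999 grip 0.0
shift [-0.9556 -0.1344  0.3308] turn [0.0045 0.0059 0.3023]
```

>>> step_arm([
  [-0.955,-0.134,0.33,0,0,0.302,-1],
  [-0.955,-0.134,0.33,0,0,0.302,-1],
  [-0.955,-0.134,0.33,0,0,0.302,-1],
  [-0.955,-0.134,0.33,0,0,0.302,-1],
  [-0.955,-0.134,0.33,0,0,0.302,-1],
  [-0.955,-0.134,0.33,0,0,0.302,-1],
  [-0.955,-0.134,0.33,0,0,0.302,-1],
  [-0.955,-0.134,0.33,0,0,0.302,-1],
])

```text
time_s: 2.1
position: [0.5415, -0.2169, 0.1466]
tcp_rot: [[-0.279, 0.96, 0.002], [0.96, 0.279, -0.002], [-0.003, 0.001, -1.0]]
force: [-0.1, -0.1, -0.2]
opening: 1.002
grasp_force: 0.0
```

>>> step_arm([
  [0,0,0,0,0,0,-1],
  [0,0,0,0,0,0,-1],
])

```text
time_s: 2.27
position: [0.5387, -0.2115, 0.1477]
tcp_rot: [[-0.281, 0.96, -0.002], [0.96, 0.281, 0.002], [0.003, -0.002, -1.0]]
force: [-0.1, 1.2, -0.7]
opening: 1.003
grasp_force: 0.0
```

```bash
python3 go.py .5423 -.2189 .060 16.0
```

```text
t 2.27 pos [ 0.5387 -0.2115  0.1477] yaw 16.33 F [-0.15  1.19 -0.72] M [-0.09  0.09 -0.  ] open 1.003 grip 0.0
shift [-0.0278  0.005   0.2922] turn [-0.0019 -0.0032  0.0074]
```

>>> step_arm([
  [-0.028,0.005,0.07,0,0,0.007,-1],
  [-0.028,0.005,0.14,0,0,0.007,-1],
  [-0.028,0.005,0.2,0,0,0.007,-1],
  [-0.028,0.005,0.24,0,0,0.007,-1],
  [-0.028,0.005,0.24,0,0,0.007,-1],
  [-0.028,0.005,0.24,0,0,0.007,-1],
])

```text
time_s: 2.77
position: [0.5426, -0.2183, 0.0767]
tcp_rot: [[-0.278, 0.96, -0.001], [0.96, 0.278, 0.001], [0.001, -0.001, -1.0]]
force: [0.7, 0.3, -0.3]
opening: 1.0
grasp_force: 0.0
```

```bash
python3 go.py .5423 -.2189 .060 16.0
```

```text
t 2.77 pos [ 0.5426 -0.2183  0.0767] yaw 16.16 F [ 0.67  0.27 -0.26] M [-0.11 -0.01 -0.01] open 1.0 grip 0.0
shift [-0.0018 -0.0015  0.0556] turn [-0.0012 -0.0017  0.0036]
```

>>> step_arm([
  [-0.002,-0.002,0.03,0,0,0.003,-1],
  [-0.002,-0.002,0.053,0,0,0.003,-1],
  [-0.002,-0.002,0.053,0,0,0.003,-1],
  [-0.002,-0.002,0.053,0,0,0.003,0],
])

```text
time_s: 3.1
position: [0.5424, -0.2205, 0.0605]
tcp_rot: [[-0.275, 0.962, -0.0], [0.962, 0.275, 0.0], [0.0, -0.0, -1.0]]
force: [0.1, -0.2, -0.1]
opening: 0.976
grasp_force: 0.0
```

>>> step_arm([
  [0,0,0,0,0,0,1],
  [0,0,0,0,0,0,1],
  [0,0,0,0,0,0,1],
  [0,0,0,0,0,0,1],
  [0,0,0,0,0,0,1],
  [0,0,0,0,0,0,1],
])

```text
time_s: 3.6
position: [0.5426, -0.2207, 0.0608]
tcp_rot: [[-0.275, 0.962, 0.0], [0.962, 0.275, -0.0], [-0.0, 0.0, -1.0]]
force: [-0.4, 0.8, -0.8]
opening: 0.553
grasp_force: 0.0
```

```bash
python3 go.py .5423 -.2189 .060 16.0
```

```text
t 3.6 pos [ 0.5426 -0.2207  0.0608] yaw 15.94 F [-0.36  0.76 -0.78] M [-0.03  0.06 -0.04] open 0.553 grip 0.0
shift [0.006  0.0005 0.0025] turn [ 0.0001  0.0002 -0.0013]
```

>>> step_arm([
  [0,0,0,0,0,0,1],
  [0,0,0,0,0,0,1],
  [0,0,0,0,0,0,1],
  [0,0,0,0,0,0,1],
  [0,0,0,0,0,0,1],
  [0,0,0,0,0,0,1],
  [0,0,0,0,0,0,1],
  [0,0,0,0,0,0,1],
])

```text
time_s: 4.27
position: [0.5429, -0.2207, 0.0607]
tcp_rot: [[-0.275, 0.962, 0.0], [0.962, 0.275, -0.0], [-0.0, 0.0, -1.0]]
force: [0.8, -0.4, -0.6]
opening: 0.227
grasp_force: 30.0
```

```bash
python3 go.py .5423 -.2189 .180 16.0
```

```text
t 4.27 pos [ 0.5429 -0.2207  0.0607] yaw 15.94 F [ 0.81 -0.41 -0.63] M [-0.02 -0.12 -0.02] open 0.227 grip 30.0
shift [ 0.0061 -0.     -0.3978] turn [ 0.0005  0.0004 -0.0013]
```

>>> step_arm([
  [0,0,-0.03,0,0,0,1],
  [0,0,-0.1,0,0,0,1],
  [0,0,-0.18,0,0,0,1],
  [0,0,-0.26,0,0,0,1],
  [0,0,-0.33,0,0,0,1],
  [0,0,-0.36,0,0,0,1],
  [0,0,-0.36,0,0,0,1],
  [0,0,-0.36,0,0,0,1],
])

```text
time_s: 4.93
position: [0.5421, -0.2204, 0.1686]
tcp_rot: [[-0.275, 0.962, -0.0], [0.962, 0.275, 0.0], [0.0, -0.0, -1.0]]
force: [-1.3, 1.0, -3.3]
opening: 0.223
grasp_force: 30.0
```

```bash
python3 go.py .4803 .1794 .168 16.9
```

```text
t 4.93 pos [ 0.5421 -0.2204  0.1686] yaw 15.94 F [-1.35  0.96 -3.28] M [-0.04 -0.02 -0.02] open 0.223 grip 30.0
shift [1.3381 0.1679 0.0022] turn [-0.0005 -0.0004 -0.0213]
```

>>> step_arm([
  [0.06,0.01,0,0,0,0,1],
  [0.17,0.02,0,0,0,0,1],
  [0.29,0.035,0,0,0,0,1],
  [0.41,0.05,0,0,0,0,1],
  [0.53,0.065,0,0,0,0,1],
  [0.65,0.08,0,0,0,-0.01,1],
  [0.77,0.096,0,0,0,-0.02,1],
  [0.89,0.112,0,0,0,-0.02,1],
])

```text
time_s: 5.6
position: [0.4992, 0.0476, 0.167]
tcp_rot: [[-0.29, 0.957, -0.004], [0.957, 0.29, 0.001], [0.002, -0.004, -1.0]]
force: [0.4, -0.7, -2.7]
opening: 0.223
grasp_force: 30.0
```

```bash
python3 go.py .4803 .1794 .168 16.9
```

```text
t 5.6 pos [0.4992 0.0476 0.167 ] yaw 16.84 F [ 0.36 -0.66 -2.66] M [-0.02 -0.08  0.02] open 0.223 grip 30.0
shift [ 0.4386  0.067  -0.0026] turn [-0.0052 -0.0027 -0.0013]
```

>>> step_arm([
  [0.12,0.02,0,0,0,0,1],
  [0.23,0.035,0,0,0,0,1],
  [0.32,0.05,0,0,0,0,1],
  [0.39,0.06,0,0,0,0,1],
  [0.43,0.066,0,0,0,0,1],
  [0.43,0.066,0,0,0,0,1],
  [0.43,0.066,0,0,0,0,1],
  [0.43,0.066,0,0,0,0,1],
])

```text
time_s: 6.27
position: [0.4828, 0.1737, 0.168]
tcp_rot: [[-0.289, 0.957, -0.001], [0.957, 0.289, -0.001], [-0.0, -0.002, -1.0]]
force: [-0.6, -1.0, -2.9]
opening: 0.229
grasp_force: 30.0
```

```bash
python3 go.py .4803 .1794 .128 16.9
python3 - <<'E'
from rig import *
import cv2,pickle,numpy as np
o=[]
for n in("scene","top"):
    c=capture(n);pickle.dump(c,open(n+"1.pkl","wb"));o.append(c["image"][:,:,::-1])
np.save("im1.npy",np.array(o))
a=np.hstack([cv2.resize(o[1][167:300,195:328],(400,400),interpolation=2),cv2.resize(o[0][145:278,325:458],(400,400),interpolation=2)])
cv2.imwrite("pics/c2.png",cv2.convertScaleAbs(a,alpha=1.5,beta=10))
E
```

```text
t 6.27 pos [0.4828 0.1737 0.168 ] yaw 16.82 F [-0.56 -1.   -2.95] M [-0.1   0.05 -0.02] open 0.229 grip 30.0
shift [ 0.0206 -0.0024  0.1334] turn [-0.002   0.0003 -0.0017]
```

View pics/c2.png

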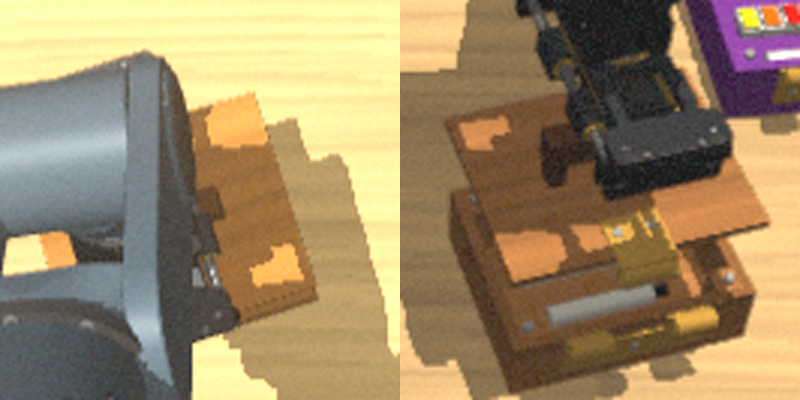

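```bash
cat >> fit.py <<'E'
def lid(px,zt,corners):
    A=dict(fl=[.075,.09],fr=[.075,-.09],nr=[-.075,-.09],nl=[-.075,.09])
    v,r=fit([("scene",[A[k]+[zt] for k in corners],px)],[.48,.18,.29]);return v,r
E
python3 - <<'E'
from fit import *
px=(np.array([[368,222],[108,277],[45,121]])+.5)/(400/133)-.5+[325,145]
v,r=lid(px,.1373,["fl","fr","nr"]);print(v[:2],np.degrees(v[2]),r.round(2))
E
```

```text
[0.48105827 0.17370788] 16.041750950897864 [ 0.15  0.05  0.14  0.9  -0.33 -1.96]
```

```bash
python3 go.py .4809 .1776 .116 16.9
```

```text
t 6.37 pos [0.4833 0.1734 0.1683] yaw 16.75 F [ 0.61 -0.34 -2.59] M [-0.05  0.02 -0.01] open 0.223 grip 30.0
shift [ 0.0157 -0.0034  0.1745] turn [-0.001   0.0002 -0.0033]
```

>>> step_arm([
  [0.016,-0.003,0.03,0,0,-0.003,1],
  [0.016,-0.003,0.08,0,0,-0.003,1],
  [0.016,-0.003,0.13,0,0,-0.003,1],
  [0.016,-0.003,0.165,0,0,-0.003,1],
  [0.016,-0.003,0.174,0,0,-0.003,1],
  [0.016,-0.003,0.174,0,0,-0.003,1],
  [0.016,-0.003,0.174,0,0,-0.003,1],
])

```text
time_s: 6.95
position: [0.4811, 0.1786, 0.1164]
tcp_rot: [[-0.291, 0.957, -0.0], [0.957, 0.291, 0.0], [0.0, -0.0, -1.0]]
force: [0.2, 0.4, -2.1]
opening: 0.223
grasp_force: 30.0
```

```bash
python3 go.py .4809 .1776 .116 16.9
python3 - <<'E'
from rig import *
import cv2,pickle,numpy as np
c=np.mean([capture("scene")["image"].astype(float) for _ in range(3)],0)[:,:,::-1]
np.save("s2.npy",c)
a=cv2.resize(c[180:280,325:458],(800,600),interpolation=cv2.INTER_CUBIC)
cv2.imwrite("pics/c3.png",np.clip(a*1.5+10,0,255))
E
```

```text
t 6.95 pos [0.4811 0.1786 0.1164] yaw 16.94 F [ 0.19  0.38 -2.14] M [-0.05  0.07 -0.01] open 0.223 grip 30.0
shift [-0.0029 -0.0016  0.0013] turn [-0.0001 -0.      0.0009][ WARN:0@5.139] global loadsave.cpp:1063 imwrite_ Unsupported depth image for selected encoder is fallbacked to CV_8U.
```

View pics/c3.png

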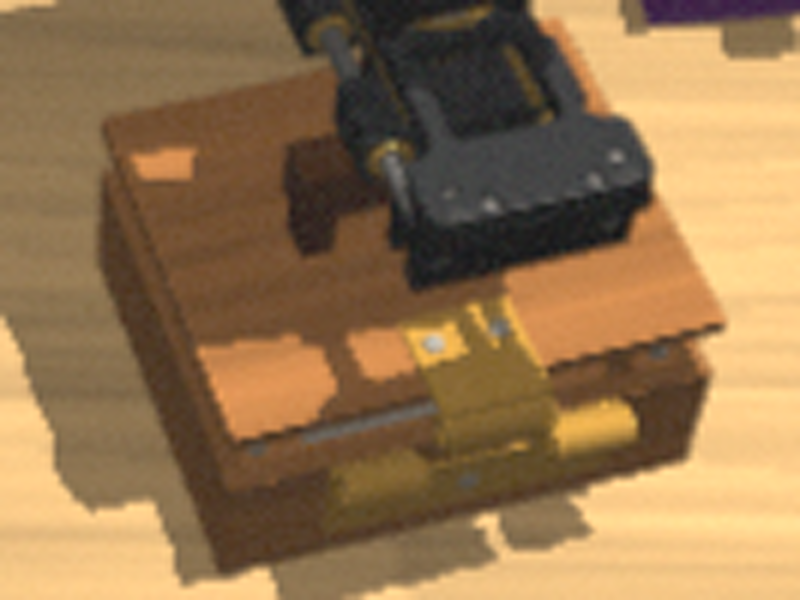

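Run:
```python
from fit import *
import cv2
u=lambda p:(np.array(p,float)+.5)/[800/133,6]-.5+[325,180]
px=u([[724,323],[236,441],[101,122]])
for z in(.0837,.0857,.0877):
    v,r=lid(px,z,["fl","fr","nr"]);print(z,v[:2],np.degrees(v[2]),r.round(2))
v,r=lid(px,.0857,["fl","fr","nr"])
c=np.load("s2.npy");im=np.clip(cv2.resize(c[180:280,325:458],(800,600),interpolation=2)*1.5+10,0,255).astype(np.uint8)
def poly(L,v,col):
    q=(proj("scene",np.array(L)@rz(v[2]).T+[v[0],v[1],0])-[325,180]+.5)*[800/133,6]-.5
    cv2.polylines(im,[np.round(q*8).astype(int)],True,col,1,cv2.LINE_AA,3)
def knuck(y0,y1,z,v,col):
    for y in(y0,y1):
        t=np.linspace(0,2*np.pi,24);poly([[.087+.008*np.cos(a),y,z+.008*np.sin(a)] for a in t],v,col)
R=lambda a,b,z:[[a,b,z],[a,-b,z],[-a,-b,z],[-a,b,z]]
B=[.4814,.1799,np.radians(16.9)]
poly(R(.075,.09,.0857),v,(0,255,0));knuck(-.02,.02,.0777,v,(0,255,0))
poly(R(.075,.09,.055),B,(255,0,0));poly(R(.075,.09,.0),B,(255,0,0));knuck(.023,.053,.055,B,(255,0,0));knuck(-.023,-.053,.055,B,(255,0,0))
cv2.imwrite("pics/c4.png",im)
```

```text
0.0837 [0.47900384 0.17981669] 17.229852699752634 [ 0.56 -0.2  -0.4   0.26 -0.12 -0.16]
0.0857 [0.48053858 0.17959972] 17.22642182404903 [ 0.73 -0.19 -0.43  0.31 -0.2  -0.24]
0.0877 [0.48207411 0.17940019] 17.223097537249473 [ 0.9  -0.19 -0.46  0.36 -0.27 -0.31]
```

View pics/c4.png

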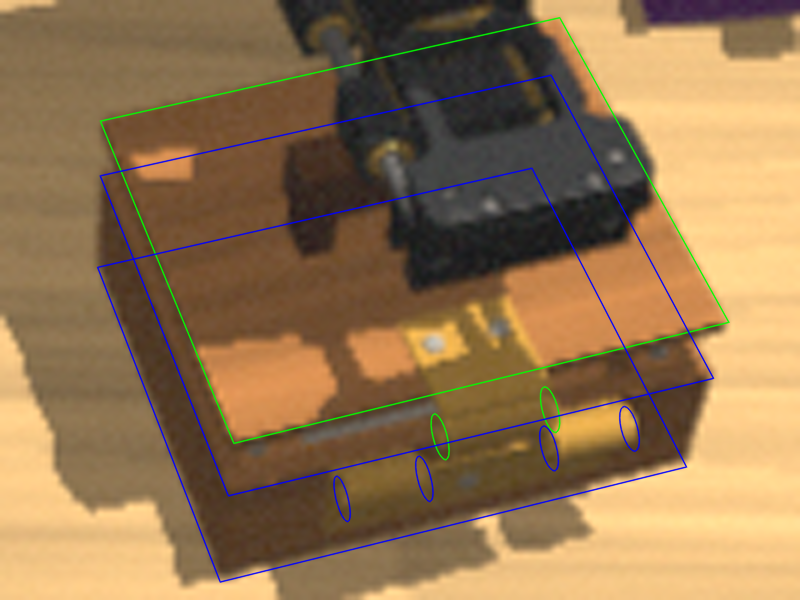

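>>> step_arm([
  [-0.003,-0.0016,0.012,0,0,0,1],
  [-0.003,-0.0016,0.024,0,0,0,1],
  [-0.003,-0.0016,0.036,0,0,0,1],
  [-0.003,-0.0016,0.045,0,0,0,1],
  [-0.003,-0.0016,0.052,0,0,0,1],
  [-0.003,-0.0016,0.052,0,0,0,1],
  [-0.003,-0.0016,0.052,0,0,0,1],
])

```text
time_s: 7.68
position: [0.4806, 0.1778, 0.1006]
tcp_rot: [[-0.292, 0.956, -0.0], [0.956, 0.292, -0.0], [0.0, -0.0, -1.0]]
force: [0.8, -1.0, -2.0]
opening: 0.228
grasp_force: 30.0
```

```bash
cat > snap.py <<'E'
from rig import *
import cv2,sys,numpy as np
c=np.mean([capture("scene")["image"].astype(float) for _ in range(4)],0)[:,:,::-1]
np.save(sys.argv[1]+".npy",c)
a=cv2.resize(c[180:280,325:458],(800,600),interpolation=cv2.INTER_CUBIC)
cv2.imwrite("pics/%s.png"%sys.argv[1],np.clip(a*1.6+10,0,255).astype(np.uint8))
E
python3 snap.py c5; python3 go.py .4809 .1776 .0937 16.9
```

```text
t 7.88 pos [0.4808 0.1779 0.101 ] yaw 16.98 F [-0.6   0.26 -2.92] M [-0.12  0.02  0.05] open 0.223 grip 30.0
shift [-0.001  -0.0001  0.0242] turn [0.0004 0.0001 0.0018]
```

View pics/c5.png

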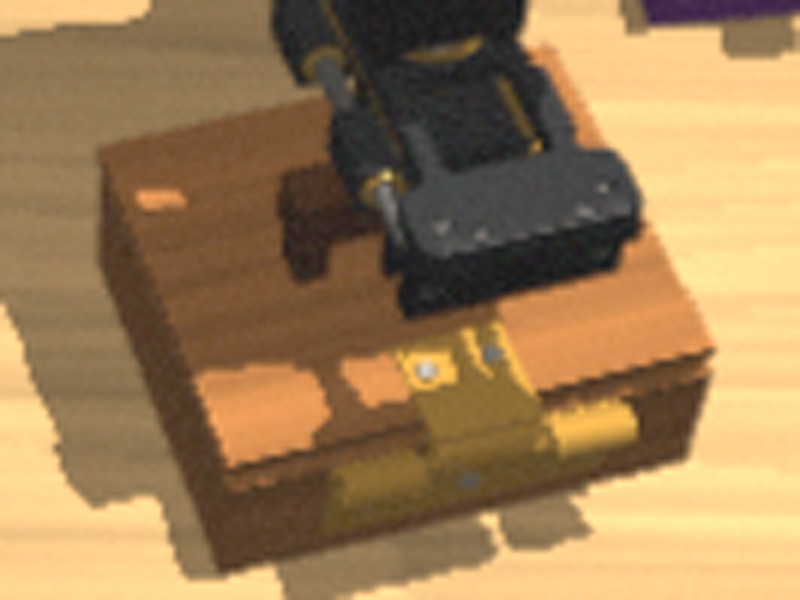

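>>> step_arm([
  [-0.001,0,0.006,0,0,0,1],
  [-0.001,0,0.012,0,0,0,1],
  [-0.001,0,0.018,0,0,0,1],
  [-0.001,0,0.022,0,0,0,1],
  [-0.001,0,0.024,0,0,0,1],
  [-0.001,0,0.024,0,0,0,1],
  [-0.001,0,0.024,0,0,0,1],
])

```text
time_s: 8.47
position: [0.4811, 0.1776, 0.0942]
tcp_rot: [[-0.292, 0.956, 0.001], [0.956, 0.292, 0.0], [-0.0, 0.001, -1.0]]
force: [-1.8, -0.7, 5.4]
opening: 0.228
grasp_force: 30.0
```

```bash
python3 go.py .4809 .1776 .0937 16.9
```

```text
t 8.47 pos [0.4811 0.1776 0.0942] yaw 16.98 F [-1.78 -0.67  5.43] M [-0.2   0.2   0.03] open 0.228 grip 30.0
shift [ 0.0003 -0.0007  0.0016] turn [0.0012 0.0003 0.0018]
```

>>> step_arm([
  [0,0,0.003,0,0,0,1],
  [0,0,0.005,0,0,0,1],
  [0,0,0.007,0,0,0,1],
  [0,0,0.007,0,0,0,1],
  [0,0,0.007,0,0,0,1],
])

```text
time_s: 8.88
position: [0.4811, 0.1776, 0.0935]
tcp_rot: [[-0.292, 0.956, 0.002], [0.956, 0.292, 0.0], [-0.0, 0.002, -1.0]]
force: [-3.3, -0.2, 16.4]
opening: 0.224
grasp_force: 30.0
```

```bash
python3 go.py .4809 .1776 .0937 16.9; python3 snap.py c6
python3 - <<'E'
import numpy as np,cv2
c=np.load("c6.npy")
a=cv2.resize(c[228:273,372:438],(792,540),interpolation=cv2.INTER_CUBIC)
cv2.imwrite("pics/c7.png",np.clip(a*2+10,0,255).astype(np.uint8))
E
```

```text
t 8.88 pos [0.4811 0.1776 0.0935] yaw 16.99 F [-3.28 -0.17 16.45] M [-0.24  0.63  0.05] open 0.224 grip 30.0
shift [ 0.0002 -0.0007 -0.0005] turn [0.002  0.0005 0.002 ]
```

View pics/c7.png

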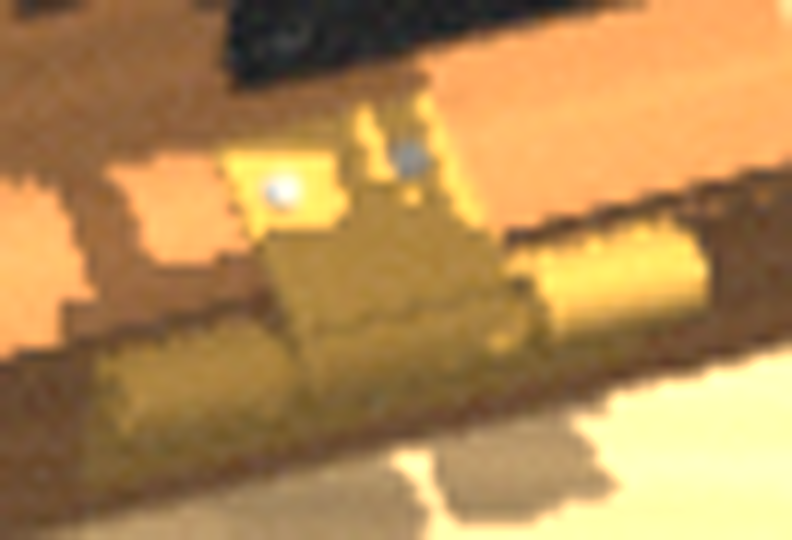

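Run:
```python
import numpy as np
c=np.load("c6.npy")
np.set_printoptions(linewidth=200,precision=2,suppress=True)
rows=range(248,270)
print("G/R; G  cols",list(range(380,432,3)))
for r in rows:
    print(r,(c[r,380:432:3,1]/(c[r,380:432:3,2]+1)),c[r,380:432:3,1].astype(int))
```

```text
G/R; G  cols [380, 383, 386, 389, 392, 395, 398, 401, 404, 407, 410, 413, 416, 419, 422, 425, 428, 431]
248 [0.66 0.65 0.64 0.64 0.66 0.73 0.74 0.74 0.72 0.76 0.74 0.72 0.7  0.71 0.74 0.73 0.74 0.65] [ 50  61  90  87  76  62  62  61  61  63  61  63  53  73  94 103 109  32]
249 [0.67 0.67 0.65 0.64 0.66 0.75 0.74 0.74 0.75 0.73 0.74 0.74 0.73 0.73 0.73 0.75 0.73 0.67] [ 50  49  82  73  48  63  64  61  62  60  62  62  88 100 106 114 110  33]
250 [0.66 0.67 0.66 0.64 0.65 0.76 0.74 0.74 0.74 0.76 0.73 0.74 0.74 0.74 0.74 0.74 0.74 0.72] [ 49  50  49  47  46  65  63  62  60  64  62  65  92 109 115 113 110  37]
251 [0.65 0.65 0.64 0.66 0.65 0.74 0.74 0.74 0.75 0.73 0.75 0.74 0.75 0.74 0.74 0.73 0.74 0.67] [ 48  48  46  46  45  60  63  62  63  61  60  58  70 114 111 105  98  35]
252 [0.66 0.63 0.64 0.66 0.65 0.77 0.74 0.73 0.73 0.75 0.74 0.75 0.74 0.74 0.73 0.73 0.74 0.68] [ 49  45  45  43  42  56  62  61  62  60  55  55  63 105  99  91  84  34]
253 [0.68 0.65 0.64 0.66 0.65 0.74 0.75 0.73 0.74 0.75 0.75 0.75 0.76 0.73 0.74 0.73 0.75 0.67] [48 46 43 36 33 49 61 62 60 55 56 61 57 94 85 74 6
[... 1935 characters left out ...]
 71 135 134 133 132]
266 [0.73 0.72 0.73 0.69 0.65 0.66 0.73 0.77 0.8  0.8  0.79 0.81 0.81 0.8  0.81 0.81 0.81 0.82] [ 43  41  42  37  32  33  39  57  88 123  71  75  72  74 130 139 138 140]
267 [0.74 0.74 0.71 0.69 0.66 0.74 0.78 0.8  0.79 0.8  0.81 0.8  0.81 0.8  0.79 0.8  0.81 0.81] [ 42  41  38  35  32  46  59  68  69 119  71  71  73  70  89 137 138 139]
268 [0.72 0.7  0.66 0.68 0.78 0.8  0.8  0.81 0.82 0.8  0.8  0.79 0.8  0.8  0.8  0.8  0.79 0.8 ] [ 39  37  31  35  50  64  64  66  69 117  68  68  67  69  76 131 130 133]
269 [0.71 0.65 0.72 0.79 0.8  0.82 0.8  0.81 0.79 0.8  0.8  0.8  0.8  0.81 0.8  0.8  0.79 0.79] [ 35  31  41  53  60  63  61  64  63 111  65  65  66  86  98 126 127 126]
```

>>> step_arm([
  [0,0,0,0.002,0,0,1],
  [0,0,0,0.004,0,0,1],
  [0,0,0,0.004,0,0,1],
  [0,0,0,0.004,0,0,1],
])

```text
time_s: 9.42
position: [0.4811, 0.1776, 0.0935]
tcp_rot: [[-0.292, 0.956, -0.001], [0.956, 0.292, -0.001], [-0.0, -0.001, -1.0]]
force: [-3.4, -1.8, 16.0]
opening: 0.224
grasp_force: 30.0
```

```bash
python3 go.py .4809 .1776 .0937 16.9
```

```text
t 9.42 pos [0.4811 0.1776 0.0935] yaw 16.99 F [-3.37 -1.76 15.95] M [-0.22  0.52 -0.03] open 0.224 grip 30.0
shift [ 0.0003 -0.0006 -0.0005] turn [-0.0019  0.0006  0.002 ]
```

>>> step_arm([
  [0,0,0,0.004,0,0,1],
  [0,0,0,0.008,0,0,1],
  [0,0,0,0.008,0,0,1],
  [0,0,0,0.008,0,0,1],
])

```text
time_s: 9.75
position: [0.4811, 0.1776, 0.0935]
tcp_rot: [[-0.292, 0.956, -0.007], [0.956, 0.292, -0.003], [-0.0, -0.007, -1.0]]
force: [-4.3, -1.3, 16.6]
opening: 0.224
grasp_force: 30.1
```

```bash
python3 go.py .4809 .1776 .0937 16.9; python3 snap.py c8
```

```text
t 9.75 pos [0.4811 0.1776 0.0935] yaw 16.99 F [-4.34 -1.33 16.6 ] M [-0.18  0.37  0.  ] open 0.224 grip 30.1
shift [ 0.0003 -0.0008 -0.0005] turn [-0.0095  0.0006  0.002 ]
```

View pics/c8.png

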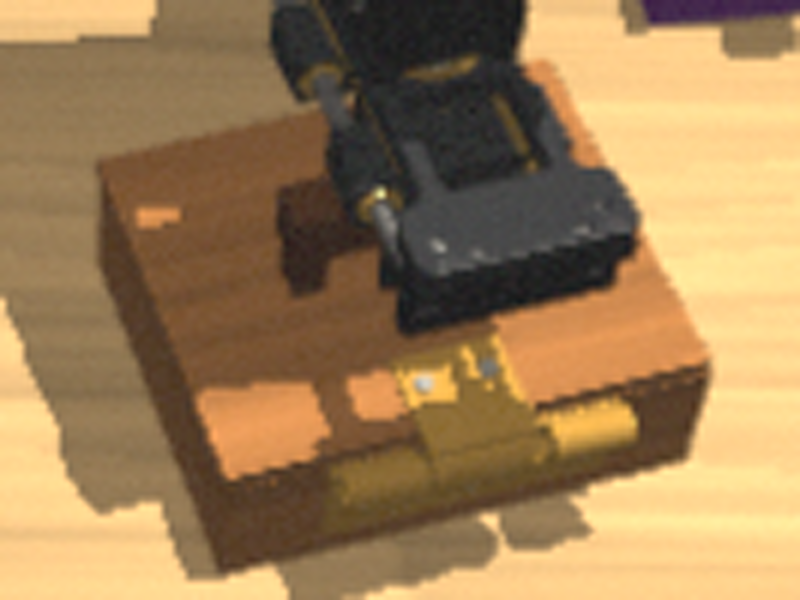

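Run:
```python
import numpy as np,cv2
a,b=[np.load(n+".npy").mean(2).astype(np.float32) for n in("c6","c8")]
P=dict(frontright=(232,256,412,444),frontleft=(246,268,360,382),leftedge=(204,250,340,362),screws=(236,250,392,412),table=(262,279,340,420),boxR=(246,262,430,445))
for k,(r0,r1,c0,c1) in P.items():
    w=np.eye(2,3,dtype=np.float32)
    cc,w=cv2.findTransformECC(a[r0:r1,c0:c1],b[r0:r1,c0:c1],w,cv2.MOTION_TRANSLATION,(3,200,1e-6),None,3)
    print(k,w[:,2].round(3),round(cc,4))
```

```text
frontright [0.012 0.004] 0.9997
frontleft [0.163 0.057] 0.9972
leftedge [0.199 0.519] 0.9589
screws [0.107 0.457] 0.931
table [0.15  0.072] 0.9923
boxR [0.027 0.003] 0.9999
```

Run:
```python
from fit import *
B=C["scene"]["image"][:,:,::-1].astype(float).mean(2); L=np.load("c8.npy").mean(2)
def back(px,z):
    c=C["scene"];W=c["world_from_camera"];f=240/np.tan(np.radians(c["vertical_fov"]/2))
    d=np.c_[(px-[c["cx"],c["cy"]])/f,np.ones(len(px))]@W[:3,:3].T
    return (W[:3,3]+d*((z-W[2,3])/d[:,2])[:,None])[:,:2]
from scipy.ndimage import map_coordinates
def edge(im,v,z,side,ts):
    R=rz(v[2]);out=[]
    o=np.linspace(-.006,.006,49)
    for t in ts:
        P=[[.075+q,t,z] if side=="f" else [t,(-.09-q) if side=="r" else .09+q,z] for q in o]
        px=proj("scene",np.array(P)@R.T+[v[0],v[1],0])
        g=-np.gradient(map_coordinates(im,px[:,::-1].T,order=1)); g=np.convolve(g,np.ones(5)/5,"same");g[:3]=g[-3:]=0
        i=g.argmax(); 
        out.append((t,o[i],g[i]))
    return np.array(out)
v=[.4808,.1794,np.radians(16.9)]
for nm,im,z in(("box",B,.055),("lid",L,.063)):
    for side,ts in(("f",np.r_[np.linspace(-.085,-.06,8),np.linspace(.06,.085,8)]),("r",np.linspace(-.068,.068,16))):
        e=edge(im,v,z,side,ts); 
        print(nm,side,(e[:,1]*1e3).round(1),"med halves",(np.median(e[:8,1])*1e3).round(2),(np.median(e[8:,1])*1e3).round(2))
```

```text
box f [-0.5 -1.  -0.5 -1.3 -1.  -2.8 -0.7 -0.7 -1.5 -2.5 -1.3 -2.5 -0.7 -1.3
 -2.5 -0.5] med halves -0.87 -1.38
box r [-1.3 -0.7 -0.7 -0.5  0.  -1.5 -1.  -2.5 -1.3 -1.3 -2.  -1.  -0.7 -0.7
 -1.3 -1. ] med halves -0.87 -1.13
lid f [-1.  -1.  -0.3 -0.7 -0.7 -1.  -1.3 -0.3 -1.5 -1.5 -2.  -1.3 -1.3 -1.7
 -2.  -1.3] med halves -0.87 -1.5
lid r [-1.   1.   0.3 -4.8  0.5  1.   0.   0.5  0.5  0.3  0.3  0.5 -0.3  0.
  0.7  0. ] med halves 0.38 0.25
```

>>> step_arm([
  [0,0,-0.014,-0.004,0,0,1],
  [0,0,-0.026,-0.006,0,0,1],
  [0.002,0,-0.027,-0.006,0,0,1],
  [0.004,0,-0.027,-0.006,0,0,1],
  [0.004,0,-0.027,-0.006,0,0,1],
  [0.004,0,-0.027,-0.006,0,0,1],
])

```text
time_s: 10.45
position: [0.4801, 0.1787, 0.099]
tcp_rot: [[-0.292, 0.956, -0.006], [0.956, 0.292, -0.002], [0.0, -0.006, -1.0]]
force: [-0.8, 0.8, -2.4]
opening: 0.229
grasp_force: 30.0
```

```bash
python3 go.py .4807 .1787 .0935 17
```

```text
t 10.45 pos [0.4801 0.1787 0.099 ] yaw 16.98 F [-0.82  0.82 -2.41] M [-0.06  0.08 -0.04] open 0.229 grip 30.0
shift [-0.0007  0.002   0.0183] turn [-0.0077 -0.0003 -0.0004]
```

>>> step_arm([
  [0,0.0015,0.006,-0.006,0,0,1],
  [0,0.0015,0.012,-0.006,0,0,1],
  [0,0.0015,0.018,-0.006,0,0,1],
  [0,0.0015,0.023,-0.006,0,0,1],
  [0,0.0015,0.027,-0.006,0,0,1],
  [0,0.0015,0.027,-0.006,0,0,1],
  [0,0.0015,0.027,-0.006,0,0,1],
  [0,0.0015,0.027,-0.006,0,0,1],
])

```text
time_s: 11.12
position: [0.4804, 0.1788, 0.0935]
tcp_rot: [[-0.292, 0.956, -0.0], [0.956, 0.292, -0.0], [-0.0, -0.0, -1.0]]
force: [-5.8, -0.7, 20.3]
opening: 0.228
grasp_force: 30.0
```

```bash
python3 go.py .4807 .1787 .0935 17; python3 snap.py c9
python3 - <<'E'
from fit import *
from scipy.ndimage import map_coordinates
B=C["scene"]["image"][:,:,::-1].astype(float).mean(2); L=np.load("c9.npy").mean(2)
def edge(im,v,z,side,ts):
    R=rz(v[2]);out=[];o=np.linspace(-.006,.006,49)
    for t in ts:
        P=[[.075+q,t,z] if side=="f" else [t,-.09-q,z] for q in o]
        px=proj("scene",np.array(P)@R.T+[v[0],v[1],0])
        g=-np.gradient(map_coordinates(im,px[:,::-1].T,order=1)); g=np.convolve(g,np.ones(5)/5,"same");g[:3]=g[-3:]=0
        out.append(o[g.argmax()]*1e3)
    return np.array(out)
v=[.4808,.1794,np.radians(16.9)]
for nm,im,z in(("box",B,.055),("lid",L,.063)):
    for side,ts in(("f",np.r_[np.linspace(-.085,-.06,16),np.linspace(.06,.085,16)]),("r",np.linspace(-.068,.068,32))):
        e=edge(im,v,z,side,ts);print(nm,side,[ (np.median(h).round(2),h.mean().round(2)) for h in(e[:16],e[16:])])
E
```

```text
t 11.12 pos [0.4804 0.1788 0.0935] yaw 16.99 F [-5.8  -0.65 20.33] M [-0.31  0.9   0.01] open 0.228 grip 30.0
shift [-0.0006  0.0009  0.0001] turn [-0.0001  0.0001 -0.0002]
box f [(np.float64(-0.75), np.float64(-0.95)), (np.float64(-1.38), np.float64(-1.52))]
box r [(np.float64(-0.87), np.float64(-0.78)), (np.float64(-1.0), np.float64(-0.89))]
lid f [(np.float64(-1.0), np.float64(-1.03)), (np.float64(-1.88), np.float64(-1.88))]
lid r [(np.float64(-1.0), np.float64(-1.16)), (np.float64(-1.25), np.float64(-1.22))]
```

View pics/c9.png

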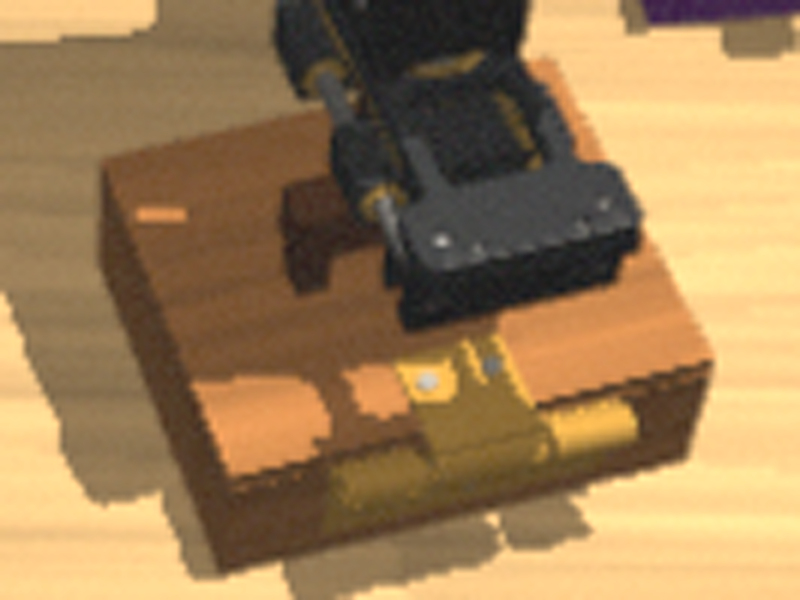

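>>> step_arm([
  [0,0,0,0.004,0,0,1],
  [0,0,0,0.008,0,0,1],
  [0,0,0,0.012,0,0,1],
  [0,0,0,0.012,0,0,1],
  [0,0,0,0.012,0,0,1],
  [0,0,0,0.012,0,0,1],
  [0,0,0,0.012,0,0,1],
  [0,0,0,0.012,0,0,1],
])

```text
time_s: 11.98
position: [0.4805, 0.1788, 0.0935]
tcp_rot: [[-0.292, 0.956, -0.009], [0.956, 0.292, -0.003], [-0.0, -0.009, -1.0]]
force: [-6.3, -0.6, 19.2]
opening: 0.224
grasp_force: 30.1
```

```bash
python3 go.py .4807 .1787 .0935 17; python3 -c "
from rig import *
print(hand_in())"
```

```text
t 11.98 pos [0.4805 0.1788 0.0935] yaw 16.99 F [-6.29 -0.65 19.23] M [-0.19  0.65 -0.05] open 0.224 grip 30.1
shift [-0.0006  0.0007  0.0001] turn [-0.0115  0.0002 -0.0003]
the job is handed in; nothing more can be done
None
```

I handed the job in at 12 s: the lid sits on the box rim, pressed down with about 19 N and still gripped, its knuckle between the box's two, and its edges within about 0.4 mm of the box's in the last image measurement (hand-in returned no verdict).

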